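# Set the test speed by clicks and start the tester

### The job

The speed selector on the tester's sloping console has no numbers, so set it by feel: wind the bar knob anticlockwise to its end stop, the slowest speed, then turn it up exactly four clicks clockwise. Then start the run: press the round steel start button on the same panel all the way in and let it come out again. Do not start the tester at any other speed, do not press the two square jog keys or the mushroom emergency stop, and leave the loose things on the bench where they are.

Things in the scene. Friction and masses are not known exactly. Their poses are not given: they have to be found in the camera images.
- console: Teal wedge-shaped console, fixed, 300 mm wide (y), 170 deep (x), 50 high in front, 148 at the back. Origin: centre of its underside; z up, x from its low front (towards the robot) to the back. Its top, the panel, rises at 30 degrees: outward normal (-0.5, 0, 0.866), up the slope (0.866, 0, 0.5). From the robot: selector left, start button middle right, emergency stop and jog keys far right.
- selector (a joint): Angle of the speed selector, rad: 0 at the anticlockwise end stop, growing clockwise seen onto the panel. It rests only in 12 click positions 0.5236 (30 degrees) apart: 0, 0.524 .. 5.76; hard stop 0.03 past the first and last. Leaving a click takes about 0.1 N m; past half way it snaps on. Let go, it settles into the nearer click. Starts 1 to 4 clicks from the stop.
- selector_grip (a point): On the axis of the selector's black bar knob, 22 mm above the panel. Bar 42 mm long, 13 wide, from 6 to 30 mm above the panel, on a round skirt 46 across, its top 7 above the panel. x along the bar to its pointer end (white line; it turns with the knob), z outward, square to the panel. 12 black ticks around it, one for each click; nothing else over 4 mm high within 80 mm of the axis.
- start_button (a joint): Travel of the start button in m: 0 out, 0.005 fully in. Spring return; about 1.2 N to start, 4 N fully in, then a hard stop.
- start_button_top (a point): Centre of the top face of the start button, a plain round steel button 24 mm across that stands 11 mm above the panel in a dark collar 32 mm across and 5 mm high. z outward, square to the panel; x up the slope.
- estop (a joint): Travel of the emergency stop in m: 0 out, 0.005 pressed. Leave it out.
- estop_top (a point): Centre of the top of the mushroom emergency stop, 40 mm across, 30 mm above the panel, with a collar 52 mm across. z outward, square to the panel.
- jog_up (a joint): Travel of the upper jog key in m: 0 out, 0.0035 pressed. Leave it out.
- jog_up_top (a point): Centre of the top of the upper square jog key (18 by 26 mm, grey, 6 mm above the panel), 70 mm right of the start button and 13 mm lower on the slope. z outward.
- jog_down (a joint): Travel of the lower jog key in m: 0 out, 0.0035 pressed. Leave it out.
- jog_down_top (a point): Centre of the top of the lower square jog key, like the other, 29 mm below it on the slope. z outward.
- weight: Bystander: steel calibration weight with a knob, 38 mm across, 62 mm high, stands on the bench to the left of the console. Origin at the centre of its foot.
- platen: Bystander: aluminium compression platen, disc 75 mm across with a stem, 62 mm high, stands disc down on the bench to the right of the console. Origin at the centre of its foot.
- caliper: Bystander: digital caliper, 220 mm long, 15 mm high, lies on the bench in front of the console. Origin under the middle of its beam.

How it is judged (in metres and radians):
On the way, in this order (a step that is already met when the one before it is completed fails the run):
1. the selector is wound back to its anticlockwise end stop (value of joint selector below 0.13 rad), for 0.1 s.
2. the selector is four clicks clockwise of the stop (value of joint selector between 1.95 and 2.24 rad), for 0.3 s.
3. the start button is pressed all the way in (value of joint start_button above 0.004 m), for 0.05 s.
At the end, for the whole second after the job is handed in: The selector rests in its fourth click position (2.094 rad, within 0.1 rad), the start button has come out again (within 1 mm), the emergency stop and both jog keys are out (within 2 mm), and the weight, platen and caliper stand within 20 mm of where they were (value of joint selector between 1.99 and 2.2 rad and not (velocity of joint selector above 0.1 rad/s) and value of joint start_button below 0.001 m and value of joint each of estop, jog_up, jog_down below 0.002 m and distance of each of weight, platen, caliper from where it was at the start of the episode below 0.02 m); the robot touches nothing.
It fails at once if the start button is pressed while the selector is not in its fourth click position (value of joint start_button above 0.003 m and (value of joint selector below 1.95 rad or value of joint selector above 2.24 rad)).
It fails at once if the emergency stop is pressed (value of joint estop above 0.003 m).
It fails at once if a jog key is pressed (value of joint any of jog_up, jog_down above 0.002 m).
It fails at once if a loose thing on the bench is pushed away or knocked over (distance of any of weight, platen, caliper from where it was at the start of the episode above 0.02 m or angle between any of weight, platen's own z axis and vertical above 0.5 rad).
It also fails if it takes over 72 s, if anything falls off the work surface, if the arm or the gripper's body presses on something with over 40 N, if the wrist force passes 120 N, or if a joint passes its speed limit or range.

### The arm

A 6-joint arm with a two-finger parallel gripper is mounted at the origin on the work surface. World frame = base frame: x ahead of the robot, y to its left, z up, the work surface at z = 0. Lengths are in mm, angles in degrees, forces in N, time in s.
With the tool pointing down it reaches from about 350 to 725 mm from the base axis. Payload 4.3 kg.
Tool frame: the origin (TCP) lies at the very end of the fingers, on their centre line; the grasp point (between the pads) lies 19 mm behind it; z points along the fingers, y is the line along which they close (so a half turn about z gives the same grasp; the last joint's range is limited). The gripper opens to 85 mm and grips with 20 to 120 N. Pads are 22 mm wide; open, the fingers measure 114 mm over their backs; the gripper's body (76 mm by 85 mm) begins 54 mm behind the grasp point. The pads swing forward as they close: fully open they stand 13 mm farther back than shut.
Start: joints at [-83.612, 21.618, 4.641, 73.018, 0, 83.68], TCP at [126.5, -560.954, 191.629] pointing down, gripper open.
Joint ranges: [-156.06, 156.06], [-48.1, 94.91], [-58.44, 69.94], [-101.28, 121.22], [-78.64, 73.56], [-180, 180]. Speed limits (degrees/s): [147.25, 147.25, 180, 180, 180, 180].

### API

Orientations are given as [roll, pitch, yaw] about the fixed x, y, z axes, in that order (R = Rz(yaw) Ry(pitch) Rx(roll)).
In Python, from workcell import * gives the robot as it stands.
- The arm moves only by the tool play_rows, never from a script. Its argument "series" is a list of rows, each a list of 5 numbers: the shift along the world's x, y, z in mm, then the turn about the world's z in degrees, then the finger opening in mm, from 0 to 85.4. In form: [[tx, ty, tz, spin, hand], ...]. A call has 1 to 8 rows; each row shifts and turns the commanded pose from where the row before left it; what a row does not reach is not made up. A row lasts 1/10 s, in which the tool goes at most 50 mm and 8.59 degrees, less where a joint would pass 70% of its speed; a pose out of reach is approached as far as the arm can. A call is refused whole if a number of a shift passes 50 or a number of a turn 8.59, either way. A call with a gripper value outside its range is refused whole. The fingers move at their own pace and stop on an object; "grip_force" is the grip in N (left out, the last holds). Time passes only in rows, so rows that do not move let the fingers close. It gives the time, the measured TCP pose, the force, the opening and the grip force at its end, in the units of the state.
- read_state(): the state, without advancing time (a new reading comes with each control period).
- capture(name): name is "scene" or "top" or "wrist"; returns (picture, depth): 384x512x3 uint8, red, green, blue; 384x512 float32, mm along the optical axis (not along the pixel's ray), 0 where there is no reading.
- camera_info(name): a dict with "fovy" (degrees; the focal length in pixels is half the picture's height over the tangent of half this angle, whatever the lens; pixels are square), "cx", "cy" (the principal point, pixels), "camera_from_world" (4x4, takes a point from world to camera coordinates). Camera axes: x right, y down, z forward; pixel columns grow to the right and rows downward; lengths in mm; the calibration is good to about 2 mm. A picture is of the moment at which its call begins: read the wrist's pose just before it. camera_info takes no time and is no camera call; for the wrist camera it gives the pose at the moment of the call.
- finish_job(): hands the job in; it is judged then, once.
Trained networks look in the newest picture that a camera, given by its name, has taken for a name from the list of things; names that differ only in an ending like _2 or _b are one class to them, and where a whole thing is asked for, a point or a joint stands for the part that bears it (a point fixed in the world has none). Each returns a list of dicts, best first, with "score" (0 to 1); they miss things now and then, are a little off and sometimes report something else, mostly with a low value. They report only what shows in the picture. A call takes as long as a camera call.
- cut_out(camera, name): "mask" (384x512 bool, what is visible of it) and "extent" ([centre column, centre row, width, height] in pixels, round what is visible of it).
The state is a dict: "t": time; "joints": joint angles; "joint_vel": joint speeds; "tau": joint torques, N m; "ee_pos": TCP position; "eef_rot": TCP orientation; "contact_force": force on the tool from outside, world axes, zero at the start; "wrist_torque": the same for the moment, N m; "opening": finger opening in mm; "gripper_force": force on a finger pad.
Only numpy, scipy, OpenCV 4.12 (cv2) and the standard library are available. Lean on these libraries where they do the work, as an engineer would, in place of code of your own. Each camera call takes 0.05 s, during which the arm holds its last target. There are 200 camera calls.

## Working session

There is one attempt and no reset: what is moved stays moved. The work goes in short steps, Python scripts to look and compute and a tool call to move; the robot and the scene stay as the last step left them, time stands still between calls to the robot, and variables do not carry over. Pictures are saved under pics/ and viewed, at most 10 in all, crops included, and the job is handed in when it is done.

Besides the shell and the picture viewer there is one more tool, called after ">>>" as name(argument=value, ...) on one line, values as JSON. play_rows: Moves the arm, as the interface text tells. Its arguments: {"type":"object","properties":{"series":{"type":"array","items":{"type":"array","items":{"type":"number"}}},"grip_force":{"type":"number"}},"required":["series"]}

```bash
mkdir -p pics
cat > h.py <<'E'
from workcell import *
import numpy as np, cv2
def world(cam,info,depth,u,v,d=None):
    f=192/np.tan(np.radians(info["fovy"]/2))
    u=np.asarray(u,float);v=np.asarray(v,float)
    if d is None: d=depth[v.astype(int),u.astype(int)]
    p=np.stack([(u-info["cx"])/f*d,(v-info["cy"])/f*d,d,np.ones_like(d)])
    return (np.linalg.inv(info["camera_from_world"])@p)[:3].T
E
python3 - <<'E'
from h import *
s=read_state();print(s)
ims=[]
for c in("scene","top"):
    im,d=capture(c);i=camera_info(c);np.savez(f"{c}.npz",im=im,d=d);cv2.imwrite(f"pics/{c}.png",im[:,:,::-1])
    print(c,i)
    for n in("console","selector","start_button","estop","jog_up","weight","platen","caliper"):
        r=cut_out(c,n)
        for q in r[:1]:
            v,u=np.nonzero(q["mask"]&(d>0));w=world(c,i,d,u,v)
            print(n,round(q["score"],2),np.round(q["extent"]),np.median(w,0).round(1),w.min(0).round(),w.max(0).round())
cv2.imwrite("pics/both.png",np.hstack([cv2.resize(cv2.imread(f"pics/{c}.png"),(400,300)) for c in("scene","top")]))
E
```

```text
{'t': 0.0, 'joints': array([-8.36131311e+01,  2.16616467e+01,  4.56093662e+00,  7.30169109e+01,
        2.68736621e-04,  8.36793521e+01]), 'joint_vel': array([ 0.08886293, -0.006077  ,  0.00902937,  0.05579784,  0.00321297,
       -0.08392998]), 'tau': array([-1.39252857e-03, -4.63604200e+01,  2.69875127e+01,  2.07939284e-02,
       -2.57364007e-05,  9.68757448e-07]), 'ee_pos': array([ 126.40058097, -560.17408967,  190.64994452]), 'eef_rot': array([-1.79883124e+02, -1.32162892e-02,  1.27075030e+01]), 'contact_force': array([-0.24641804, -0.40024528,  0.39409201]), 'wrist_torque': array([0.03132958, 0.01916147, 0.00256309]), 'gripper_force': 0.0, 'opening': 85.59093933209367}
scene {'fovy': 45.43091501934818, 'cx': 258.30182162332443, 'cy': 192.36582523782545, 'camera_from_world': array([[-8.06017164e-01,  5.91891012e-01, -1.16682804e-03,
         4.30600233e+02],
       [ 4.84176560e-01,  6.58198787e-01, -5.76495807e-01,
        -1.91904941e+02],
       [-3.40454682e-01, -4.65230466e-01, -8.17099273e-01,
         1.40176733e+03],
       [ 0.00000000e+00,  0.00000000e+00,  0.00000000e
[... 1039 characters left out ...]
e+00,  0.00000000e+00,  0.00000000e+00,
         1.00000000e+00]])}
console 0.9 [222. 165. 146. 157.] [580.8  80.2  98.6] [463. -79.  -3.] [871. 267. 151.]
selector 0.59 [191. 192.  21.  16.] [570.7 153.7 125.2] [556. 133.  97.] [593. 174. 140.]
start_button 0.49 [245. 206.  11.   7.] [551.1  43.7  93.7] [543.  35.  88.] [560.  53.  99.]
estop 0.81 [271. 174.  18.  13.] [610.9 -14.8 141.6] [595. -34. 129.] [634.   3. 150.]
weight 0.71 [148. 212.  17.  15.] [536.3 275.   41. ] [521. 263.  -1.] [563. 297.  63.]
platen 0.91 [323. 172.  32.  28.] [ 646.7 -150.3   11.3] [ 614. -189.   -4.] [ 688. -115.   65.]
caliper 0.91 [251. 259.  93.  36.] [410.7 -17.9   8.5] [383. -87.  -4.] [478. 130.  18.]
```

Run:
```python
from h import *
a=cv2.imread("pics/top.png")[120:290,130:350]
cv2.imwrite("pics/topc.png",cv2.resize(a,(770,595),interpolation=cv2.INTER_CUBIC))
z=np.load("top.npz");i=camera_info("top");d=z["d"];im=z["im"]
r=cut_out("top","console")[0]["mask"]&(d>0)
hsv=cv2.cvtColor(im,cv2.COLOR_RGB2HSV)
u,v=[q.ravel() for q in np.meshgrid(np.arange(512),np.arange(384))]
w=world("top",i,d,u,v)
m=(r.ravel())&(w[:,2]>55)&(w[:,2]<145)&(w[:,0]<700)
p=w[m]
for k in range(8):
    c=p.mean(0);n=np.linalg.svd(p-c,full_matrices=False)[2][2];n*=np.sign(n[2]);e=(p-c)@n;p=p[abs(e)<max(2,2*e.std())] if e.std()>1.5 else p[abs(e)<2.5]
print(n,c,len(p),np.degrees(np.arctan2(n[1],n[0])), np.degrees(np.arccos(n[2])))
np.savez("plane.npz",n=n,c=c)
```

```text
[-0.49166802 -0.09072125  0.866044  ] [573.24046383  90.55732754 100.72170699] 8064 -169.54552623556324 29.997868700538532
```

View pics/topc.png

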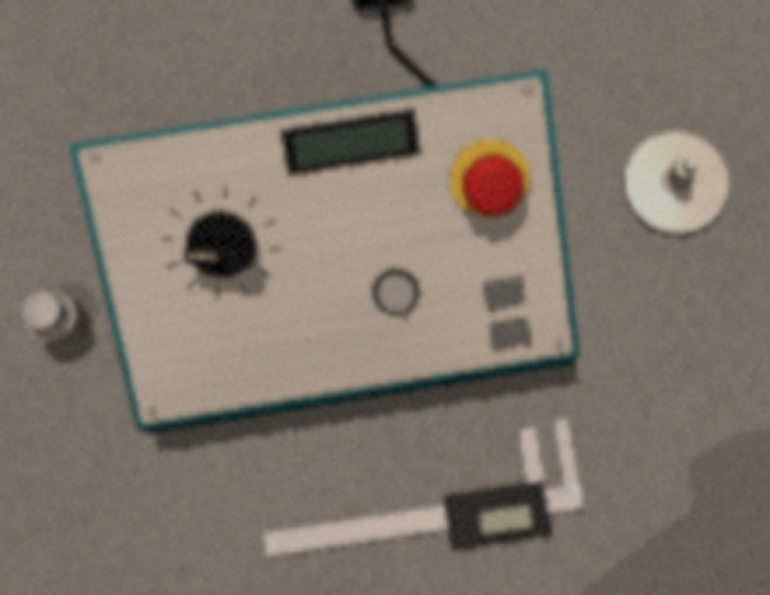

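The top view shows the knob at crop (220,245) with its pointer to the left, the start button at (397,292), the e-stop at (492,183), and the jog keys at (505,293/333). The console is yawed about 10.5°. I'll move the wrist camera closer.

>>> play_rows(series=[[20,35,8,8,60],[20,35,8,8,60],[20,35,8,8,60],[20,35,8,8,60],[20,35,8,8,60],[20,35,8,8,60],[20,35,8,8,60],[20,35,8,8,60]])

```text
t: 1.75
ee_pos: [287.0, -279.5, 256.1]
eef_rot: [180.0, 0.0, 77.0]
contact_force: [1.0, -0.3, 1.2]
opening: 59.9
gripper_force: 0.0
```

>>> play_rows(series=[[20,35,5,5,50],[20,35,5,5,50],[20,35,5,0,50],[20,35,5,0,50],[20,35,0,0,50],[20,35,0,0,50],[20,35,0,0,50],[20,35,0,0,50]])

```text
t: 2.55
ee_pos: [447.2, 0.7, 275.9]
eef_rot: [179.9, 0.0, 86.7]
contact_force: [1.2, -1.8, 0.1]
opening: 49.8
gripper_force: 0.0
```

Run:
```python
from h import *
s=read_state();print(s["t"],s["ee_pos"],s["eef_rot"],s["joints"].round())
i=camera_info("wrist");M=np.linalg.inv(i["camera_from_world"]);print(M.round(2),i["fovy"])
im,d=capture("wrist");cv2.imwrite("pics/w1.png",im[:,:,::-1])
```

```text
2.55 [447.16136933   0.68225873 275.87557537] [1.79949130e+02 1.36830422e-02 8.67227206e+01] [-8.  6. -3. 81. -0. 85.]
[[ 1.0000e+00 -6.0000e-02 -2.0000e-02  4.5222e+02]
 [-6.0000e-02 -9.6000e-01 -2.9000e-01  7.4100e+01]
 [ 0.0000e+00  2.9000e-01 -9.6000e-01  4.5890e+02]
 [ 0.0000e+00  0.0000e+00  0.0000e+00  1.0000e+00]] 65.34504362043985
```

View pics/w1.png

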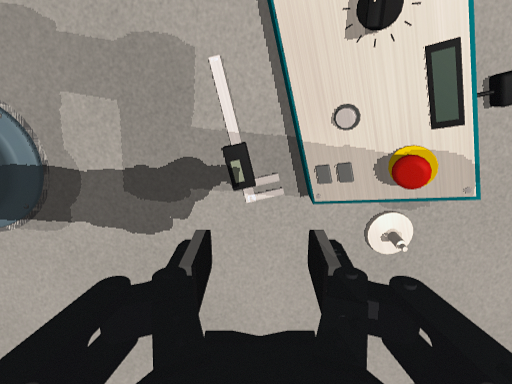

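The wrist view shows the panel upper right: knob (380,8), cut off at the top edge, and start button (346,117). I'll shift so both are central.

>>> play_rows(series=[[21,15,-5,0,40],[21,15,-5,0,40],[21,15,-5,0,40],[21,15,-5,0,40],[0,0,0,0,40],[0,0,0,0,40]])

```text
t: 3.2
ee_pos: [530.3, 59.0, 255.3]
eef_rot: [-179.9, 0.0, 86.7]
contact_force: [0.4, -0.4, 0.3]
opening: 40.4
gripper_force: 0.0
```

```bash
cat > look.py <<'E'
from h import *
import sys
s=read_state();print(s["t"],s["ee_pos"].round(1),s["eef_rot"].round(1))
i=camera_info("wrist");im,d=capture("wrist")
pl=np.load("plane.npz")
f=192/np.tan(np.radians(i["fovy"]/2))
for n in("selector","start_button","jog_up","estop"):
    for q in cut_out("wrist",n)[:2]:
        v,u=np.nonzero(q["mask"]&(d>0));w=world("wrist",i,d,u,v)
        print(n,round(q["score"],2),np.round(q["extent"]),w.mean(0).round(1),w.min(0).round(),w.max(0).round())
# panel plane: bright panel pixels
u,v=[q.ravel() for q in np.meshgrid(np.arange(512),np.arange(384))]
w=world("wrist",i,d,u,v);p=w[(d.ravel()>0)&(abs((w-pl["c"])@pl["n"])<8)&(abs(w[:,0]-575)<70)&(abs(w[:,1]-90)<130)&(v<260)]
for k in range(8):
    c=p.mean(0);n=np.linalg.svd(p-c,full_matrices=False)[2][2];n*=np.sign(n[2]);e=(p-c)@n;p=p[abs(e)<max(1.5,2*e.std())] if e.std()>1 else p[abs(e)<1.5]
print("plane",n,c,len(p),np.degrees(np.arctan2(-n[1],-n[0])),np.degrees(np.arccos(n[2])))
np.savez("plane2.npz",n=n,c=c)
# rectify: panel coords e1=upslope,e2=left, 4px/mm about the origin c
e2=np.cross([0,0,1],-n*[1,1,0]);e2/=np.linalg.norm(e2);e1=np.cross(e2,n)
def rect(o,h,half=45,S=5):
    N=2*half*S;aa,bb=np.meshgrid(half-np.arange(N)/S,half-np.arange(N)/S)
    P=o+h*n+bb[...,None]*e1+aa[...,None]*e2
    q=(P@i["camera_from_world"][:3,:3].T+i["camera_from_world"][:3,3])
    return cv2.remap(im,(q[...,0]/q[...,2]*f+i["cx"]).astype(np.float32),(q[...,1]/q[...,2]*f+i["cy"]).astype(np.float32),cv2.INTER_CUBIC)
E
cat > l1.py <<'E'
from look import *
m=cut_out("wrist","selector")
o=None
v,u=np.nonzero((d>0)&(im.max(2)<70));w=world("wrist",i,d,u,v);h=(w-c)@n
k=(abs(w[:,0]-572)<45)&(abs(w[:,1]-155)<45)
sk=w[k&(h>26)&(h<34)];print("bar top",len(sk),sk.mean(0),((sk-c)@n).mean())
bt=sk.mean(0);o1=bt-((bt-c)@n)*n;print("foot by bar",o1)
q=np.c_[(sk-bt)@e1,(sk-bt)@e2];V=np.linalg.svd(q,full_matrices=False)[2][0];print("bar dir (up,left)",V,np.degrees(np.arctan2(V[1],V[0])),np.ptp(q@V))
cs=w[k&(h>4)&(h<34)];print("all",cs.mean(0))
A=rect(o1,0);B=rect(o1,30)
np.savez("e.npz",e1=e1,e2=e2,n=n,o=o1)
cv2.imwrite("pics/"+sys.argv[1],cv2.resize(np.hstack([A,B])[:,:,::-1],(800,400)))
E
python3 l1.py w2.png
```

```text
3.2 [530.3  59.  255.3] [-179.9    0.    86.7]
start_button 0.82 [281. 171.  24.  18.] [554.2  44.1  94.8] [543.  29.  80.] [565.  56. 101.]
jog_up 0.68 [284. 224.  12.  19.] [558.1 -25.3  84.5] [549. -38.  79.] [567. -13.  89.]
estop 0.71 [340. 231.  36.  36.] [614.9 -12.7 142.1] [597. -46. 114.] [638.   4. 151.]
plane [-0.49271309 -0.09021391  0.86550289] [577.43020512 114.21660398 105.31279528] 25175 10.375713963680234 30.059821093692886
bar top 522 [567.52134018 152.49853965 136.16720834] 28.133248218205107
foot by bar [581.38295988 155.03654995 111.81780058]
bar dir (up,left) [-0.26527792 -0.96417199] -105.38346723518845 40.722175831449796
all [577.35797374 153.75487561 127.77506154]
```

View pics/w2.png

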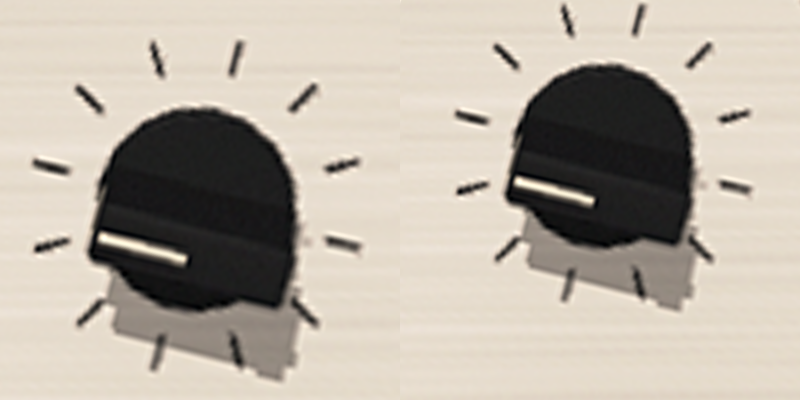

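>>> play_rows(series=[[13,31,-28,0,30],[13,31,-28,0,30],[12.7,32.3,-29,0,30],[0,0,0,0,30],[0,0,0,0,30]], grip_force=25)

```text
t: 4.0
ee_pos: [568.3, 153.3, 170.0]
eef_rot: [-179.9, 0.1, 86.8]
contact_force: [0.2, 0.4, 0.2]
opening: 30.0
gripper_force: 0.0
```

Run:
```python
from h import *
s=read_state();print(s["ee_pos"].round(1),s["eef_rot"].round(1),s["joints"].round(1),s["opening"],s["contact_force"])
im,d=capture("wrist");cv2.imwrite("pics/w3.png",im[:,:,::-1])
im,d=capture("scene");
cv2.imwrite("pics/w3.png",np.hstack([cv2.resize(cv2.imread("pics/w3.png"),(400,300)),cv2.resize(im[170:320,200:400,::-1],(400,300))]))
```

```text
[568.3 153.3 170. ] [-1.799e+02  1.000e-01  8.680e+01] [  8.9  23.7   4.5  71.   -0.  102.2] 30.022597453778097 [0.19567546 0.39339879 0.22698305]
```

View pics/w3.png

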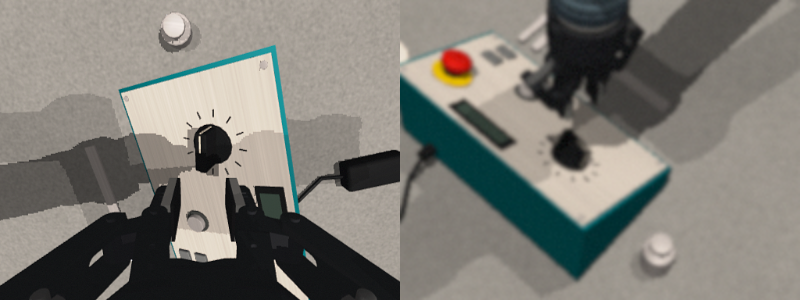

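Run:
```python
from h import *
s=read_state()
for cam in("scene","wrist"):
    i=camera_info(cam);f=192/np.tan(np.radians(i["fovy"]/2))
    for p in(s["ee_pos"],[569.7,153.4,130.4]):
        q=i["camera_from_world"]@np.r_[p,1];u=q[:2]/q[2]*f+[i["cx"],i["cy"]]
        print(cam,u, (u-[200,170])*2+[400,0] if cam=="scene" else u*.78)
```

```text
scene [286.6790044  231.58020555] [573.35800881 123.1604111 ]
scene [285.93732464 241.22884878] [571.87464928 142.45769757]
wrist [257.79273604 213.30372156] [201.07833411 166.37690282]
wrist [258.097743   192.62904866] [201.31623954 150.25065796]
```

>>> play_rows(series=[[0,0,-15,0,30],[0,0,-12,0,30],[0,0,-8,0,30],[0,0,-5,0,30],[0,0,0,0,30]])

```text
t: 4.6
ee_pos: [568.6, 153.0, 130.0]
eef_rot: [-179.9, 0.0, 86.7]
contact_force: [-0.4, 0.1, 0.6]
opening: 29.6
gripper_force: 0.0
```

>>> play_rows(series=[[0,0,0,0,20],[0,0,0,0,10],[0,0,0,0,5],[0,0,0,0,5],[0,0,0,0,5]])

```text
t: 5.1
ee_pos: [569.3, 153.4, 130.8]
eef_rot: [180.0, -0.0, 86.7]
contact_force: [-0.3, 0.1, -0.1]
opening: 4.7
gripper_force: 0.0
```

Run:
```python
from h import *
s=read_state();print(s["ee_pos"],s["opening"],s["contact_force"])
im,d=capture("wrist");i=camera_info("wrist");np.savez("w4.npz",im=im,d=d,M=i["camera_from_world"])
im2,d2=capture("scene")
cv2.imwrite("pics/w4.png",np.hstack([cv2.resize(im[100:300,130:380,::-1],(400,320)),cv2.resize(im2[190:290,230:355,::-1],(400,320))]))
```

```text
[569.34725014 153.4163962  130.79382905] 4.746588530515773 [-0.27852977  0.13414224 -0.11087427]
```

View pics/w4.png

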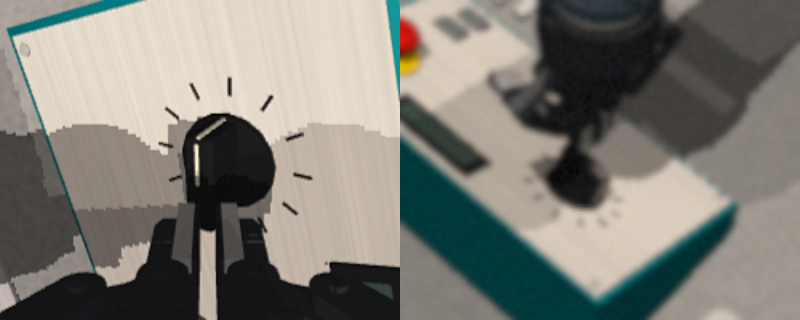

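Run:
```python
from h import *
z=np.load("w4.npz");i=dict(camera_info("wrist"));i["camera_from_world"]=z["M"];d=z["d"]
for cu in(185,205,208,228,197,215):
  for cv in(120,140,160,180,195,204,210,220,235,260):
    u=130+cu/1.6;v=100+cv/1.6
    print((cu,cv),z["im"][int(v),int(u)],world("",i,d,[u],[v])[0].round(1),end=" ")
  print()
```

```text
(185, 120) [140 131 121] [561.4 172.4 102.3] (185, 140) [66 63 60] [561.1 164.6 107.8] (185, 160) [ 8 10 11] [560.2 154.3 105.5] (185, 180) [107 100  93] [559.  141.6  98.4] (185, 195) [107 100  93] [558.3 132.9  96.3] (185, 204) [84 82 78] [563.9 163.7 174.8] (185, 210) [78 76 72] [564.2 164.  179.9] (185, 220) [78 76 73] [564.4 163.8 186.2] (185, 235) [78 76 73] [564.8 163.4 194.7] (185, 260) [82 80 79] [565.5 164.4 209.3] 
(205, 120) [19 19 20] [570.7 175.  114.1] (205, 140) [19 18 19] [570.7 173.3 138.2] (205, 160) [27 27 28] [570.2 165.5 138.9] (205, 180) [13 13 12] [569.7 156.5 137.1] (205, 195) [14 16 16] [569.4 150.4 137.9] (205, 204) [13 14 14] [569.1 145.8 136.4] (205, 210) [15 14 15] [568.9 143.1 136.3] (205, 220) [15 14 15] [568.6 138.4 135.8] (205, 235) [195 182 169] [566.9 111.4  98. ] (205, 260) [195 182 169] [566.   96.3  96.4] 
(208, 120) [15 16 17] [572.  174.9 114.1] (208, 140) [21 20 21] [571.9 173.4 138.7] (208, 160) [32 33 33] [571.4 166.  140.5] (208, 180) [27 27 27] [570.9 157.  138.5] (208, 195) [14 12 15] [570.5 150.4 138. ] (208, 204) [16 15 15] [570.3 146.
[... 754 characters left out ...]
 98] [566.5 156.6 137. ] (197, 195) [12 11 11] [566.1 149.5 135.3] (197, 204) [16 16 17] [567.7 163.8 175.4] (197, 210) [19 20 22] [567.8 163.7 179.7] (197, 220) [16 16 17] [568. 164. 187.] (197, 235) [11 12 14] [568.1 163.5 195.2] (197, 260) [13 15 14] [568.4 163.7 208.5] 
(215, 120) [12 13 12] [575.  176.3 120.2] (215, 140) [25 25 26] [574.5 173.3 138.7] (215, 160) [24 23 25] [574.1 165.1 138.5] (215, 180) [25 23 24] [573.7 156.4 137.6] (215, 195) [14 14 13] [573.3 149.9 137.2] (215, 204) [13 12 12] [573.1 145.1 135.4] (215, 210) [12 13 12] [573.  142.8 136.1] (215, 220) [14 12 15] [572.7 137.6 134.5] (215, 235) [150 140 129] [572.  113.  101.5] (215, 260) [150 140 131] [571.2  98.2 100. ]
```

The knob is at crop (205,180) in the wrist view. The fingertips end at z≈174, about 43 mm above the reported TCP, so they closed above the bar. I'll reopen, descend with force checks and measure again.

>>> play_rows(series=[[0,0,0,0,30],[0,0,0,0,30],[0,0,-10,0,30],[0,0,-10,0,30],[0,0,-5,0,30],[0,0,0,0,30]])

```text
t: 5.8
ee_pos: [567.9, 153.1, 103.9]
eef_rot: [-179.8, 0.0, 86.7]
contact_force: [-0.6, -0.9, -0.4]
opening: 30.2
gripper_force: 0.0
```

```bash
cat > tip.py <<'E'
from h import *
s=read_state();print(s["t"],s["ee_pos"].round(1),s["opening"],s["contact_force"].round(1),s["eef_rot"][2],s["joints"].round(1))
i=camera_info("wrist");im,d=capture("wrist")
v,u=np.nonzero(d>0);w=world("",i,d,u,v)-s["ee_pos"]
a=np.radians(s["eef_rot"][2]);X=w@[np.cos(a),np.sin(a),0];Y=w@[np.sin(a),-np.cos(a),0];r=w+s["ee_pos"]
m=(abs(X)<14)&(abs(Y)<35)&(r[:,2]>143)
for sg in(1,-1):
    k=m&(Y*sg>0);o=np.argsort(w[k][:,2])[:6]
    print(sg,k.sum(),np.c_[X[k][o],Y[k][o],w[k][o][:,2]].round(1).tolist())
E
python3 tip.py
```

```text
5.8 [567.9 153.1 103.9] 30.21730539966081 [-0.6 -0.9 -0.4] 86.70685979492634 [  8.9  25.4  -2.8  62.   -0.  102.2]
1 5796 [[-3.1, 16.3, 40.0], [-1.5, 16.2, 40.8], [-6.0, 16.3, 41.2], [-6.6, 16.3, 41.2], [-5.3, 16.3, 41.3], [-4.1, 16.3, 41.4]]
-1 5908 [[-2.5, -13.8, 41.2], [-4.6, -13.8, 41.7], [-3.3, -13.8, 42.0], [-3.8, -13.8, 42.0], [-1.4, -13.7, 42.1], [-6.6, -13.8, 42.3]]
```

>>> play_rows(series=[[0,0,-5,0,30],[0,0,-5,0,30],[0,0,-2,0,30],[0,0,0,0,30]])

```text
t: 6.25
ee_pos: [568.9, 153.3, 93.2]
eef_rot: [-180.0, 0.0, 86.7]
contact_force: [0.0, -0.3, -0.3]
opening: 30.2
gripper_force: 0.0
```

>>> play_rows(series=[[0,0,0,0,22],[0,0,0,0,12],[0,0,0,0,5],[0,0,0,0,5],[0,0,0,0,5]], grip_force=25)

```text
t: 6.75
ee_pos: [569.5, 153.1, 95.7]
eef_rot: [179.9, 0.0, 86.7]
contact_force: [-4.8, -1.8, 11.0]
opening: 5.1
gripper_force: 12.7
```

```bash
python3 tip.py
```

```text
6.75 [569.5 153.1  95.7] 5.1323021591420614 [-4.8 -1.8 11. ] 86.70613806293699 [  8.9  25.6  -3.7  60.6  -0.  102.2]
1 7726 [[10.7, 7.2, 47.3], [6.4, 15.2, 47.4], [6.4, 11.7, 47.5], [6.4, 11.2, 47.5], [10.2, 10.2, 47.5], [6.4, 13.7, 47.5]]
-1 8250 [[11.2, -3.7, 47.3], [6.4, -12.2, 47.3], [10.7, -5.7, 47.4], [6.4, -11.2, 47.4], [10.2, -5.2, 47.5], [6.4, -9.7, 47.5]]
```

>>> play_rows(series=[[0,0,3,0,20],[0,0,0,0,32],[0,0,0,0,32],[0,0,-5,0,32],[0,0,-3,0,32],[0,0,-3,0,32],[0,0,0,0,32]])

```text
t: 7.5
ee_pos: [568.5, 153.2, 84.7]
eef_rot: [-179.9, 0.0, 86.7]
contact_force: [-0.7, 0.4, 0.3]
opening: 32.0
gripper_force: 0.0
```

```bash
sed -i 's/>143/>126/' tip.py; python3 tip.py
```

```text
7.5 [568.5 153.2  84.7] 32.00052636941196 [-0.7  0.4  0.3] 86.70773961508011 [  8.9  26.1  -4.6  59.4  -0.  102.2]
1 6745 [[6.8, 28.3, 41.3], [-7.1, 10.5, 41.4], [7.4, 27.8, 41.4], [11.9, 27.1, 41.4], [6.8, 25.7, 41.4], [12.4, 25.5, 41.4]]
-1 6367 [[-0.1, -14.8, 41.4], [-1.1, -14.8, 41.6], [-2.6, -14.8, 42.1], [-3.7, -14.8, 42.3], [-8.9, -15.0, 42.4], [-3.0, -14.8, 42.5]]
```

>>> play_rows(series=[[0,0,0,0,24],[0,0,0,0,16],[0,0,0,0,8],[0,0,0,0,8],[0,0,0,0,8]], grip_force=25)

```text
t: 8.05
ee_pos: [569.0, 153.4, 85.9]
eef_rot: [-180.0, -0.0, 86.7]
contact_force: [-1.9, -0.2, 2.7]
opening: 16.3
gripper_force: 23.2
```

>>> play_rows(series=[[0,0,0,7.5,8],[0,0,0,7.5,8],[0,0,0,7.5,8],[0,0,0,7.5,8],[0,0,0,0,8]])

```text
t: 8.55
ee_pos: [568.8, 154.3, 87.1]
eef_rot: [179.9, -0.1, 116.8]
contact_force: [-6.7, 0.6, 10.8]
opening: 15.4
gripper_force: 24.8
```

```bash
cat > st.py <<'E'
from h import *
s=read_state();print({k:np.round(s[k],2).tolist() for k in("t","ee_pos","eef_rot","contact_force","wrist_torque","opening","gripper_force","joints")})
E
python3 st.py
```

```text
{'t': 8.55, 'ee_pos': [568.79, 154.29, 87.1], 'eef_rot': [179.93, -0.08, 116.85], 'contact_force': [-6.7, 0.58, 10.8], 'wrist_torque': [0.27, 0.93, -0.08], 'opening': 15.4, 'gripper_force': 24.83, 'joints': [8.95, 25.97, -4.49, 59.51, 0.1, 72.1]}
```

>>> play_rows(series=[[0,0,-1,7.5,8],[0,0,0,7.5,8],[0,0,0,7.5,8],[0,0,0,7.5,8],[0,0,0,0,8]])

```text
t: 9.05
ee_pos: [567.5, 154.8, 87.2]
eef_rot: [179.9, -0.1, 146.9]
contact_force: [-11.6, 1.9, 18.8]
opening: 14.5
gripper_force: 24.5
```

```bash
python3 st.py
python3 - <<'E'
from h import *
im,d=capture("wrist");
cv2.imwrite("pics/w5.png",cv2.resize(im[80:280,130:380,::-1],(600,480)))
E
```

```text
{'t': 9.05, 'ee_pos': [567.47, 154.79, 87.22], 'eef_rot': [179.9, -0.15, 146.86], 'contact_force': [-11.6, 1.86, 18.75], 'wrist_torque': [0.36, 2.07, -0.22], 'opening': 14.53, 'gripper_force': 24.52, 'joints': [8.97, 25.9, -4.57, 59.57, 0.18, 42.11]}
```

View pics/w5.png

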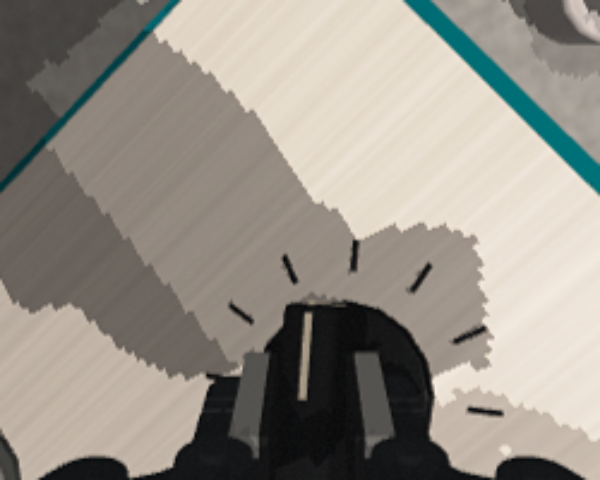

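The bar sits between the pads with its pointer at (305,315), two clicks on. The reaction is along the panel normal, so the tips rub the skirt and I'll raise slightly and continue.

>>> play_rows(series=[[-1,0,2,0,8],[0,0,0,7.5,8],[0,0,0,7.5,8],[0,0,0,7.5,8],[0,0,0,7.5,8],[0,0,0,0,8]])

```text
t: 9.7
ee_pos: [565.9, 154.3, 87.8]
eef_rot: [179.9, -0.2, 176.9]
contact_force: [-9.8, 1.0, 11.4]
opening: 12.4
gripper_force: 24.7
```

```bash
python3 st.py
```

```text
{'t': 9.7, 'ee_pos': [565.94, 154.27, 87.77], 'eef_rot': [179.9, -0.17, 176.87], 'contact_force': [-9.81, 0.96, 11.43], 'wrist_torque': [0.35, 1.72, -0.1], 'opening': 12.41, 'gripper_force': 24.73, 'joints': [8.97, 25.81, -4.64, 59.7, 0.13, 12.1]}
```

>>> play_rows(series=[[-1,0,1.5,0,8],[0,0,0,7,8],[0,0,0,7,8],[0,0,0,0,8]])

```text
t: 10.1
ee_pos: [566.9, 153.4, 88.1]
eef_rot: [179.9, -0.0, -169.5]
contact_force: [-2.4, 0.5, 1.9]
opening: 12.6
gripper_force: 74.2
```

```bash
python3 st.py
```

```text
{'t': 10.1, 'ee_pos': [566.89, 153.38, 88.11], 'eef_rot': [179.94, -0.03, -169.52], 'contact_force': [-2.44, 0.55, 1.89], 'wrist_torque': [0.48, 0.41, -1.59], 'opening': 12.59, 'gripper_force': 74.16, 'joints': [8.92, 25.76, -4.65, 59.61, 0.06, -1.56]}
```

>>> play_rows(series=[[0,0,0,6,8],[0,0,0,0,8]])

```text
t: 10.3
ee_pos: [567.0, 153.0, 88.2]
eef_rot: [180.0, -0.0, -163.7]
contact_force: [-4.9, -0.7, 4.0]
opening: 12.6
gripper_force: 108.1
```

```bash
python3 st.py;  python3 - <<'E'
from h import *
im,d=capture("wrist");
cv2.imwrite("pics/w6.png",cv2.resize(im[80:280,130:380,::-1],(600,480)))
E
```

```text
{'t': 10.3, 'ee_pos': [566.95, 152.99, 88.23], 'eef_rot': [179.96, -0.02, -163.73], 'contact_force': [-4.92, -0.67, 3.99], 'wrist_torque': [0.45, 0.53, -2.69], 'opening': 12.65, 'gripper_force': 108.09, 'joints': [8.89, 25.76, -4.64, 59.63, 0.04, -7.38]}
```

View pics/w6.png

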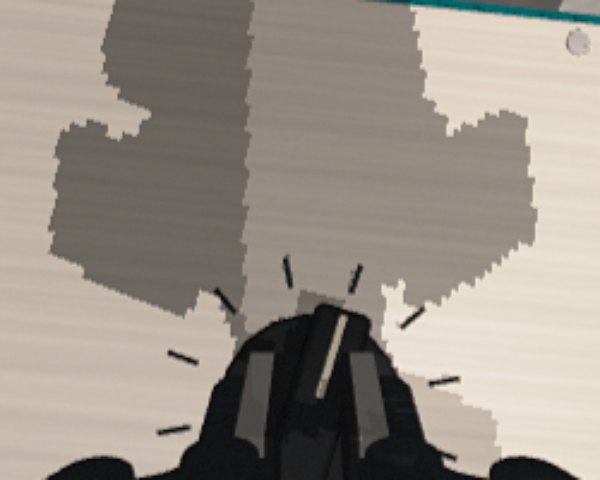

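The pointer at (340,330) is on the tick at (355,280), the pads are twisted past the bar, and torque is 2.7 N m: this is the end stop, three clicks from the start. Now clockwise to panel angle 45°, which is tool yaw of about 59.5°.

>>> play_rows(series=[[0,0,0,-7,8],[0,0,0,-7,8],[0,0,0,-7,8],[0,0,0,-7,8],[0,0,0,-7,8],[0,0,0,-7,8],[0,0,0,-7,8],[0,0,0,0,8]])

```text
t: 11.15
ee_pos: [565.9, 155.7, 88.5]
eef_rot: [179.9, -0.2, 147.8]
contact_force: [-6.5, 3.6, 7.4]
opening: 12.5
gripper_force: 45.2
```

>>> play_rows(series=[[0,0,0,-7,8],[0,0,0,-7,8],[0,0,0,-7,8],[0,0,0,-7,8],[0,0,0,-7,8],[0,0,0,-7,8],[0,0,0,-7,8],[0,0,0,0,8]])

```text
t: 11.95
ee_pos: [567.8, 155.1, 90.7]
eef_rot: [179.8, -0.1, 98.7]
contact_force: [-7.4, 1.7, 15.9]
opening: 12.8
gripper_force: 42.4
```

```bash
python3 st.py
```

```text
{'t': 11.95, 'ee_pos': [567.81, 155.08, 90.7], 'eef_rot': [179.82, -0.11, 98.75], 'contact_force': [-7.38, 1.74, 15.88], 'wrist_torque': [0.69, 1.27, 0.03], 'opening': 12.81, 'gripper_force': 42.43, 'joints': [9.04, 25.61, -4.49, 59.72, 0.11, 90.29]}
```

>>> play_rows(series=[[0,0,0,0,26],[0,0,0,0,30],[0,0,-1,0,30],[0,0,0,0,30]])

```text
t: 12.35
ee_pos: [567.2, 153.2, 86.5]
eef_rot: [-180.0, 0.0, 98.7]
contact_force: [0.4, -0.5, -0.1]
opening: 30.0
gripper_force: 0.0
```

```bash
cat > ang.py <<'E'
from h import *
s=read_state();print(s["t"],s["ee_pos"].round(1),s["eef_rot"].round(1),s["contact_force"].round(1),s["opening"])
i=camera_info("wrist");im,d=capture("wrist")
e=np.load("e.npz");o=e["o"]-.9*e["e1"]+.5*e["e2"]
v,u=np.nonzero(d>0);w=world("",i,d,u,v)-o
h=w@e["n"];A=w@e["e1"];B=w@e["e2"];g=im[v,u].astype(int)
k=(h>24)&(h<36)&(np.hypot(A,B)<27)&(g.min(1)>90)&(g[:,0]-g[:,2]>4)
q=np.c_[A,B][k];c=q.mean(0);V=np.linalg.svd(q-c,full_matrices=False)[2][0]
V*=np.sign(V@c) 
print("line n",k.sum(),"centre",c.round(1),"dir",np.degrees(np.arctan2(V[1],V[0])).round(1),"len",np.ptp((q-c)@V).round(1),"centre dir",np.degrees(np.arctan2(c[1],c[0])).round(1))
E
python3 ang.py
```

```text
12.35 [567.2 153.2  86.5] [-180.     0.    98.7] [ 0.4 -0.5 -0.1] 29.959712418181343
line n 120 centre [ 0.2 10.3] dir 88.5 len 43.4 centre dir 89.2
```

```bash
cat >> ang.py <<'E'
for t in (120,160,200):
    kk=(h>24)&(h<36)&(np.hypot(A,B)<25)&(g[:,0]>t)&(g[:,0]-g[:,2]>10)
    if kk.sum()>8: 
        q=np.c_[A,B][kk];c=np.median(q,0);V=cv2.fitLine(q.astype(np.float32),cv2.DIST_HUBER,0,.01,.01).ravel()
        print(t,kk.sum(),c.round(1),np.degrees(np.arctan2(V[1],V[0])).round(1),q.min(0).round(1),q.max(0).round(1))
m=(h>26)&(h<34)&(np.hypot(A,B)<24)&(g.max(1)<60)
q=np.c_[A,B][m];print("bar top",m.sum(),q.mean(0).round(1),cv2.minAreaRect(q.astype(np.float32)))
cv2.imwrite("pics/ang.png",cv2.resize(im[80:280,130:380,::-1],(600,480)))
E
python3 ang.py
```

```text
12.4 [567.1 153.2  86.6] [-180.     0.    98.7] [0.2 0.1 0.4] 29.646061627335815
line n 123 centre [0.3 9.7] dir 90.3 len 42.7 centre dir 88.3
120 81 [ 0.3 15.5] 89.1 [ -5.2 -20.4] [ 5.9 22.3]
160 43 [ 0.4 17.7] 84.1 [-1.  13.8] [ 1.6 22. ]
200 34 [ 0.3 16.9] 87.5 [-1. 14.] [ 1.6 22. ]
bar top 1713 [1.9 1.6] ((3.1550254821777344, 1.1033668518066406), (41.14427185058594, 38.601261138916016), 89.30914306640625)
```

View pics/ang.png

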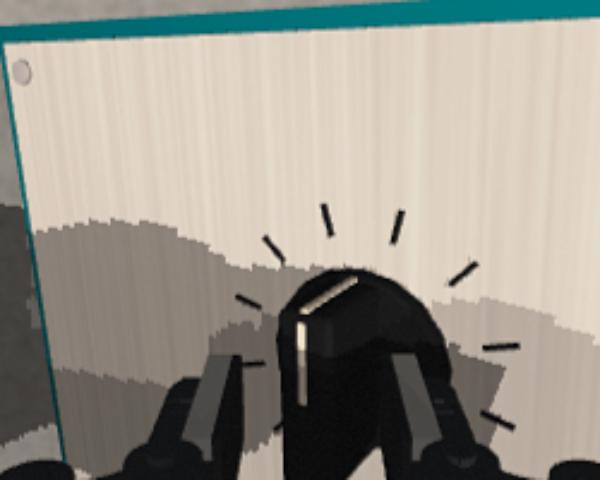

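>>> play_rows(series=[[0,0,0,0,30],[0,0,0,0,30],[0,0,0,0,30]])

```text
t: 12.75
ee_pos: [567.3, 153.3, 87.1]
eef_rot: [180.0, 0.0, 98.7]
contact_force: [-0.3, 0.0, -0.1]
opening: 29.9
gripper_force: 0.0
```

```bash
python3 ang.py
python3 - <<'E'
from h import *
e=np.load("e.npz");o=e["o"]-.9*e["e1"]+.5*e["e2"]
i=camera_info("wrist");f=192/np.tan(np.radians(i["fovy"]/2))
def px(p):
    q=i["camera_from_world"]@np.r_[p,1];u=q[:2]/q[2]*f+[i["cx"],i["cy"]];return ((u-[130,80])*2.4).round()
for t in(45,75,90,105,135):
    c,s_=np.cos(np.radians(t)),np.sin(np.radians(t));D=c*e["e1"]+s_*e["e2"]
    print(t,"top0",px(o+30*e["n"]),"r10",px(o+30*e["n"]+10*D),"end",px(o+30*e["n"]+21*D),"tick",px(o+33*D))
E
```

```text
12.75 [567.3 153.3  87.1] [180.    0.   98.7] [-0.3  0.  -0.1] 29.917879307889415
line n 116 centre [0.3 9.8] dir 90.0 len 42.7 centre dir 88.2
120 83 [ 0.5 15.5] -89.4 [ -4.9 -20.4] [ 5.6 22.1]
160 48 [ 0.3 17.2] 86.2 [-1.1 10.5] [ 1.8 22.1]
200 35 [ 0.4 16.5] 88.0 [-0.6 13.8] [ 1.4 21.7]
bar top 1721 [2.1 1.7] ((3.6157751083374023, 1.3055095672607422), (37.82514190673828, 41.522560119628906), 1.8306500911712646)
45 top0 [298. 412.] r10 [328. 388.] end [362. 360.] tick [459. 278.]
75 top0 [298. 412.] r10 [308. 372.] end [319. 325.] tick [396. 233.]
90 top0 [298. 412.] r10 [297. 368.] end [295. 317.] tick [361. 224.]
105 top0 [298. 412.] r10 [286. 367.] end [272. 316.] tick [328. 225.]
135 top0 [298. 412.] r10 [268. 374.] end [236. 333.] tick [277. 252.]
```

The pointer line at (302,320–405) is about 87° on the panel, halfway between the ticks for 75° and 105°, so it is balanced between clicks. I'll regrip and continue clockwise.

>>> play_rows(series=[[1,0,-2,0,24],[0,0,0,0,16],[0,0,0,0,8],[0,0,0,0,8],[0,0,0,-6,8],[0,0,0,-6,8],[0,0,0,0,8]], grip_force=25)

```text
t: 13.5
ee_pos: [569.0, 153.3, 85.9]
eef_rot: [179.9, 0.0, 86.7]
contact_force: [2.1, -0.7, 3.1]
opening: 16.1
gripper_force: 24.9
```

>>> play_rows(series=[[0,0,0,-7,8],[0,0,0,-7,8],[0,0,0,-7,8],[0,0,0,-6,8],[0,0,0,0,8]])

```text
t: 14.0
ee_pos: [567.1, 152.0, 86.6]
eef_rot: [180.0, 0.2, 59.7]
contact_force: [-4.3, -4.0, 11.3]
opening: 14.3
gripper_force: 25.7
```

```bash
python3 ang.py
```

```text
14.0 [567.1 152.   86.6] [180.    0.2  59.7] [-4.3 -4.  11.3] 14.328794501446911
line n 113 centre [ 9.6 10.4] dir 45.3 len 20.6 centre dir 47.4
120 91 [10.6 11.9] 45.6 [4.7 5.4] [15.8 16.6]
160 77 [10.6 11.5] 46.4 [4.7 5.4] [15.7 16.6]
200 35 [ 8.7 10.1] 44.6 [5.  6.2] [13.1 13.8]
bar top 1500 [3.5 2. ] ((1.0835943222045898, 1.7408504486083984), (39.73855972290039, 33.18507385253906), 12.433399200439453)
```

>>> play_rows(series=[[0,0,0,0,20],[0,0,0,0,32],[0,0,0,0,32],[0,0,20,0,32],[0,0,40,0,32],[-10,-30,40,0,32],[-10,-30,40,0,10],[-15,-35,30,0,0]])

```text
t: 14.85
ee_pos: [533.9, 59.2, 255.6]
eef_rot: [179.9, -0.1, 59.8]
contact_force: [0.7, -1.2, 0.2]
opening: 3.7
gripper_force: 0.0
```

>>> play_rows(series=[[0,0,0,7,0],[0,0,0,7,0],[0,0,0,7,0],[0,0,0,6,0],[0,0,0,0,0],[0,0,0,0,0]])

```text
t: 15.45
ee_pos: [533.4, 59.6, 253.2]
eef_rot: [-180.0, 0.0, 86.6]
contact_force: [0.0, -0.4, -0.4]
opening: 0.2
gripper_force: 0.0
```

```bash
python3 ang.py
cat > btn.py <<'E'
from h import *
s=read_state();i=camera_info("wrist");im,d=capture("wrist")
e=np.load("e.npz");o=e["o"]-.9*e["e1"]+.5*e["e2"]
for q in cut_out("wrist","start_button")[:1]:
    v,u=np.nonzero(q["mask"]&(d>0));w=world("",i,d,u,v);h=(w-o)@e["n"];print(q["score"],q["extent"],np.percentile(h,[5,25,50,75,95]).round(1))
    for lo,hi in((2,16),(8.5,14)):
        t=w[(h>lo)&(h<hi)];r=np.c_[(t-o)@e["e1"],(t-o)@e["e2"]];print(len(t),t.mean(0).round(1),cv2.minEnclosingCircle(r.astype(np.float32)))
# finger tip
v,u=np.nonzero(d>0);w=world("",i,d,u,v)-s["ee_pos"];a=np.radians(s["eef_rot"][2])
X=w@[np.cos(a),np.sin(a),0];Y=w@[np.sin(a),-np.cos(a),0];k=(abs(X)<18)&(abs(Y)<20)&(w[:,2]>0)&(w[:,2]<60)
for z in(40,42,44,46,50):
    j=k&(abs(w[:,2]-z)<1);print(z,j.sum(),(np.round([X[j].min(),X[j].max(),Y[j].min(),Y[j].max()],1) if j.sum() else ""))
cv2.imwrite("pics/btn.png",im[:,:,::-1])
E
python3 btn.py
```

```text
15.45 [533.4  59.6 253.2] [-180.     0.    86.6] [ 0.  -0.4 -0.4] 0.21674426578573927
line n 58 centre [6.9 7.3] dir 46.7 len 42.1 centre dir 46.4
120 51 [7.5 7.9] 45.4 [ -8.8 -18.2] [15.6 15.7]
160 44 [6.7 7.4] 44.6 [0.4 1. ] [15.6 15.6]
200 33 [8.5 8.8] 44.2 [0.4 1.5] [15.6 15.6]
bar top 532 [ 0.9 -0.2] ((0.5896368026733398, 0.4730377197265625), (40.66951370239258, 13.268806457519531), 45.68484115600586)
0.84 [277.9, 171.4, 23.4, 20.3] [ 3.4  8.4  9.1  9.6 10.1]
323 [554.4  44.9  94.7] ((-49.961097717285156, -104.44674682617188), 12.894389152526855)
237 [553.1  43.7  94.9] ((-49.20425033569336, -105.19438171386719), 11.79957103729248)
40 0 
42 2 [ 9.7  9.8 -4.2  5.5]
44 27 [ 9.8 10.6 -5.2  7.4]
46 41 [  5.9  11.  -10.7   7.4]
50 92 [  5.8  11.2 -11.3  14.1]
```

View pics/btn.png

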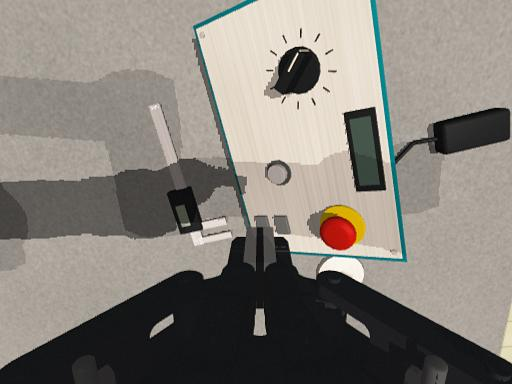

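The knob rests with its pointer at (292,62), 45.5° measured against the 45° target, so click four. The start button is at (278,173), world (552,43,96). I'll approach it with closed fingers along the panel normal.

>>> play_rows(series=[[0,-5,-30,7,0],[0,-5,-40,6.5,0],[1,-5,-40,0,0],[1,-4.5,-35,0,0],[0,0,-13,0,0],[0,0,0,0,0],[0,0,0,0,0]])

```text
t: 16.3
ee_pos: [535.8, 40.1, 96.0]
eef_rot: [180.0, 0.0, 100.2]
contact_force: [0.0, 0.3, -0.2]
opening: -0.1
gripper_force: 0.0
```

```bash
python3 st.py; python3 btn.py
```

```text
{'t': 16.3, 'ee_pos': [535.77, 40.06, 96.0], 'eef_rot': [179.99, 0.0, 100.19], 'contact_force': [0.02, 0.26, -0.21], 'wrist_torque': [0.02, -0.06, -0.01], 'opening': -0.15, 'gripper_force': 0.0, 'joints': [-2.49, 19.98, -12.26, 57.75, 0.0, 77.32]}
0.67 [289.6, 206.6, 39.3, 38.4] [ 4.3  8.6  9.1  9.5 10.1]
988 [553.9  45.4  94.7] ((-50.975685119628906, -104.47953033447266), 13.686210632324219)
772 [552.9  44.3  94.8] ((-49.42561721801758, -104.568603515625), 11.74361515045166)
40 0 
42 2 [9.4 9.5 1.8 6.9]
44 24 [ 9.6 10.4 -5.3  7.3]
46 41 [ 5.9 10.5 -6.3  7.2]
50 99 [  5.5  11.  -11.9  13.5]
```

>>> play_rows(series=[[1,0.5,-10,0,0],[1,0,-10,0,0],[1,0,-8,0,0],[1.5,0.3,-2.6,0,0],[1.5,0.3,-2.6,0,0],[0,0,0,0,0]])

```text
t: 17.0
ee_pos: [541.6, 41.2, 62.0]
eef_rot: [-180.0, -0.0, 100.2]
contact_force: [0.3, 0.5, 0.8]
opening: 0.0
gripper_force: 0.0
```

>>> play_rows(series=[[1.5,0.3,-2.6,0,0],[1.5,0.3,-2.6,0,0],[0,0,0,0,0]])

```text
t: 17.3
ee_pos: [544.7, 41.7, 57.0]
eef_rot: [180.0, 0.0, 100.2]
contact_force: [-0.4, 0.8, -0.5]
opening: -0.2
gripper_force: 0.0
```

```bash
python3 st.py
```

```text
{'t': 17.3, 'ee_pos': [544.69, 41.73, 56.95], 'eef_rot': [180.0, 0.0, 100.21], 'contact_force': [-0.42, 0.84, -0.48], 'wrist_torque': [-0.02, -0.02, -0.01], 'opening': -0.15, 'gripper_force': 0.0, 'joints': [-2.27, 22.77, -14.32, 52.91, -0.0, 77.52]}
```

>>> play_rows(series=[[1,0.2,-1.7,0,0],[1,0.2,-1.7,0,0],[0,0,0,0,0]])

```text
t: 17.6
ee_pos: [546.8, 42.1, 53.8]
eef_rot: [180.0, 0.0, 100.2]
contact_force: [-0.3, 0.4, 1.1]
opening: 0.1
gripper_force: 0.7
```

>>> play_rows(series=[[1,0.2,-1.7,0,0],[1,0.2,-1.7,0,0],[0,0,0,0,0]])

```text
t: 17.9
ee_pos: [548.7, 42.5, 50.4]
eef_rot: [180.0, 0.0, 100.2]
contact_force: [-1.9, -1.1, 3.6]
opening: 0.0
gripper_force: 1.8
```

Contact, about 4 N. I'll press to the hard stop.

>>> play_rows(series=[[1,0.2,-1.7,0,0],[0.5,0.1,-1,0,0],[0,0,0,0,0]])

```text
t: 18.2
ee_pos: [549.4, 42.5, 49.4]
eef_rot: [-180.0, 0.0, 100.2]
contact_force: [-7.1, -1.3, 15.9]
opening: 0.0
gripper_force: 8.9
```

>>> play_rows(series=[[0.8,0.1,-1.3,0,0],[0,0,0,0,0]])

```text
t: 18.4
ee_pos: [549.6, 42.6, 49.0]
eef_rot: [-179.9, 0.1, 100.2]
contact_force: [-11.3, -1.6, 24.2]
opening: 0.2
gripper_force: 13.4
```

>>> play_rows(series=[[-3,-0.5,5,0,0],[-5,-1,9,0,0],[-8,-1,14,0,0],[-5,0,40,0,0],[0,0,50,0,0],[0,0,50,0,0],[0,18,40,-7,0],[0,0,0,-6,0]])

```text
t: 19.2
ee_pos: [532.9, 59.7, 261.8]
eef_rot: [179.3, -0.1, 87.0]
contact_force: [0.8, 0.4, -0.5]
opening: -0.2
gripper_force: 0.0
```

```bash
python3 ang.py; python3 btn.py | head -3
python3 - <<'E'
from h import *
i=camera_info("top");im,d=capture("top")
for n in("weight","platen","caliper"):
    for q in cut_out("top",n)[:1]:
        v,u=np.nonzero(q["mask"]&(d>0));w=world("",i,d,u,v);print(n,np.median(w,0).round(1),np.round(q["extent"]))
E
```

```text
19.2 [532.9  59.7 261.8] [ 1.793e+02 -1.000e-01  8.700e+01] [ 0.8  0.4 -0.5] -0.16829625832226214
line n 52 centre [6.2 6.7] dir 45.4 len 42.5 centre dir 47.0
120 47 [7.6 8. ] 47.4 [ -9.7 -18.6] [16.  15.7]
160 42 [7.6 8.2] 46.8 [ -9.7 -18.6] [15.3 15.7]
200 29 [7.6 8. ] 46.7 [0.9 1.1] [13.  13.5]
bar top 494 [ 0.9 -0.2] ((0.8180408477783203, 0.1032562255859375), (40.96067428588867, 13.454849243164062), 46.093482971191406)
0.64 [277.4, 172.1, 17.3, 23.9] [ 4.4  8.6  9.2  9.6 10.3]
292 [553.9  44.7  94.8] ((-49.68689727783203, -104.48233795166016), 12.250699996948242)
223 [553.   43.7  95. ] ((-49.38408279418945, -105.36686706542969), 11.767569541931152)
platen [ 647.  -150.6   11.5] [323. 173.  34.  27.]
caliper [421.7 -47.   11.8] [281. 257.  32.  32.]
```

```bash
python3 -c "
from workcell import *
print(finish_job())"
```

```text
the job is handed in; nothing more can be done
None
```

The job is handed in: I wound the selector to its anticlockwise stop, set it four clicks up (pointer within about 2° of that tick), and pressed the start button to its stop and saw it come out again. No force reading suggested the arm touched anything else, though in the last top view I could only confirm the platen's position, because the weight wasn't detected and the caliper was only partly visible. The judging result was not shown to me.

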